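Bolt a primed panel into the sloping painting holder

ROBOT

A 6-joint arm with a two-finger parallel gripper is mounted at the origin on the work surface; the furniture and walls round the work are solid. World frame = base frame: x ahead of the robot, y to its left, z up, the work surface at z = 0. Lengths are in m, angles in rad, forces in N, time in s.
With the tool pointing down it reaches from about 0.275 to 0.75 m from the base axis. Payload 10.2 kg.
Tool frame: the origin (TCP) lies at the very end of the fingers, on their centre line; the grasp point (between the pads) lies 19 mm behind it; z points along the fingers, y is the line along which they close (so a half turn about z gives the same grasp; the last joint's range is limited). The gripper opens to 85 mm and grips with 20 to 120 N. Pads are 22 mm wide; open, the fingers measure 114 mm over their backs; the gripper's body (76 mm by 85 mm) begins 54 mm behind the grasp point. The pads swing forward as they close: fully open they stand 13 mm farther back than shut.
Start: joints at [-1.503, 0.313, 1.498, -0, 1.331, -0.223], TCP at [0.151, -0.503, 0.2] pointing down, gripper open.
Joint ranges: [-2.94, 2.94], [-0.97, 2.17], [0.19, 2.56], [-1.23, 4.37], [0.02, 3.11], [-2.88, 2.88]. Speed limits (rad/s): [2.39, 2.39, 3.01, 3.14, 3.14, 3.14].

INTERFACE

Orientations are given as a rotation vector (axis times angle).
In Python, from cell import sense, grab_frame, camera_info, ctrl gives the robot as it stands.
- The arm moves only by the tool move_arm, never from a script. Its argument "moves" is a list of rows, each a list of 5 numbers: the finger opening in mm, from 0 to 85.4, then the shift along the tool's x, y, z in mm, then the turn about the tool's z in degrees. A call has 1 to 5 rows; each row shifts and turns the commanded pose from where the row before left it, along the tool's axes as they then stand; what a row does not reach is not made up. A row lasts 1/10 s, in which the tool goes at most 50 mm and 8.59 degrees, less where a joint would pass 70% of its speed; a pose out of reach is approached as far as the arm can. A call is refused whole if a number of a shift passes 50 or a number of a turn 8.59, either way. A call with a gripper value outside its range is refused whole. The fingers move at their own pace and stop on an object; "newtons" is the grip in N (left out, the last holds). Time passes only in rows, so rows that do not move let the fingers close. It gives the time, the measured TCP pose, the force, the opening and the grip force at its end, in the units of the state.
- sense(): the state, without advancing time (a new reading comes with each control period).
- grab_frame(name): name is "scene" or "side" or "wrist"; returns (picture, depth): 400x640x3 uint8, red, green, blue; 400x640 float32, m along the optical axis (not along the pixel's ray), 0 where there is no reading.
- camera_info(name): a dict with "vfov" (degrees; the focal length in pixels is half the picture's height over the tangent of half this angle, whatever the lens; pixels are square), "cx", "cy" (the principal point, pixels), "k1" (the pictures are not rectified: a ray, as slopes to the right and down, at radius r is drawn at 1 + k1 r^2 times it, then the intrinsics apply), "rvec" (rotation vector, rad) and "tvec" (3), from world to camera coordinates, as OpenCV has them. Camera axes: x right, y down, z forward; pixel columns grow to the right and rows downward; lengths in m; the calibration is good to about 2 mm. A picture is of the moment at which its call begins: read the wrist's pose just before it. camera_info takes no time and is no camera call; for the wrist camera it gives the pose at the moment of the call.
- ctrl.finish_job(): hands the job in; it is judged then, once.
The state is a dict: "time_s": time; "joints": joint angles; "qd": joint speeds; "joint_torque": joint torques, N m; "eef_pos": TCP position; "tcp_rot": TCP orientation; "force": force on the tool from outside, world axes, zero at the start; "ft_torque": the same for the moment, N m; "grip_width": finger opening in m; "gripper_force": force on a finger pad.
Only numpy, scipy, OpenCV 4.12 (cv2) and the standard library are available. Lean on these libraries where they do the work, as an engineer would, in place of code of your own. Each camera call takes 0.05 s, during which the arm holds its last target. There are 200 camera calls.

TASK

Take the white primed panel out of the dowel rack and slide it down the channels of the sloping painting holder until it stands fully home on the ledge. Then take the sprung bolt by its red knob, push it across over the panel's top edge and down into its notch, so that it stays there by itself when you let go. Leave the painted panel in the rack and the teal bottle where they are.

Things in the scene. Friction and masses are not known exactly. Their poses are not given: they have to be found in the camera images.
- blank: white primed panel to be painted: plywood slab 84 mm wide (its y), 96 mm tall (its z), 6 mm thick (its x), 40 to 85 g; origin at its centre; both faces alike. It stands upright on an 84 mm edge in one of the rack's two places
- painted: finished panel in the rack's other place, same size and axes, teal with a pink and a cream band; it stays there
- rack: wooden dowel rack: board 112 (x) x 100 (y) x 12 mm, origin under its centre, z up. Two places at x = +-28 mm, each between two pairs of 9 mm dowels (8 mm gap, at y = +-30 mm) that end 50 mm above the table; the panels stand on the board, faces square to its x, top edge 108 mm above the table, and are lifted straight up
- frame: aluminium channel frame of the painting holder (fixed to the table), sloping 25 deg from vertical. Origin: middle of the ledge the panel stands on, in the slot's mid-plane; z: up the slope, against the way the panel slides in; x: square to the slot, toward the leaning side (back); y: along the ledge, to the bolt's side. A home panel's centre lies 48 mm up z
- frame_mouth (a point): upper end of the two channels, mid-slot, 70 mm up the slope from the ledge. Slot 8 mm thick, 87 mm between side walls, lips cover 6 mm of each panel edge; flared lead-ins reach 13 mm higher and widen the mouth to about 20 x 97 mm. A home panel stands 26 mm out of the channels; between them the frame is open, so fingers fit on both faces
- knob (a point): centre of the bolt's red 18 mm ball knob on a 7 mm stem that points up the slope. With the bolt at rest it lies 82 mm along the frame's y and 158.5 mm up its z. The bolt's 10 mm bar lies 46 mm below it along frame y, its tip 4 mm beside a panel's edge; the guides end 35 mm below the knob. A panel over 11 mm short of home blocks the bar
- bolt (a joint): travel of the sprung bolt, m: 0 = drawn back (rest), grows as it is pushed across over the panel (against the frame's y), stop at 0.030. The return spring pulls back with 3 N at rest, 7 N at the stop. From 0.022 on, its cross pin is over the notch of the L-shaped slot; let go before it has sunk there it may spring back; sunk into the notch it stays, at about 0.0215
- paint_teal: bottle of teal paint, 39 mm wide, 74 mm tall, origin under its centre; stays where it stands
- bolt_drop (a joint): how far the bar and knob have sunk, m, down the slope (against frame z): 0 = up (rest; the pin rides on the slot's edge and cannot sink before the notch), 0.009 = at the bottom of the notch, the bar then 2.5 mm above a home panel's edge. No spring: it is light (about 1 N) and moves straight, without turning
- eyelet_press: tall green hand press, fixed, between rack and holder, leave it alone: column and head over about x 0.51 to 0.58, y -0.21 to -0.06, up to 0.24 m, lever above them up to 0.58 m. Carry the panel round its robot side, at x about 0.40 to 0.42; the parts case there is 0.13 m high with its open lid. The lamp is swung back behind the rack, clear of the work
Mind the look-alikes: they are no part of the job. Leave any purple look-alike of the blank alone.

How it is judged:
By the outcome, as a careful person would: the job done as asked, in the order asked, and still so for the second after the job is handed in, with the robot touching nothing.
It also fails if it takes over 61 s, if anything falls off the work surface, if the arm or the gripper's body presses on something with over 40 N, if the wrist force passes 120 N, or if a joint passes its speed limit or range.

## Working session

There is one attempt and no reset: what is moved stays moved. The work goes in short steps, Python scripts to look and compute and a tool call to move; the robot and the scene stay as the last step left them, time stands still between calls to the robot, and variables do not carry over. Pictures are saved under pics/ and viewed, at most 10 in all, crops included, and the job is handed in when it is done.

Besides the shell and the picture viewer there is one more tool, called after ">>>" as name(argument=value, ...) on one line, values as JSON. move_arm: Moves the arm, as the interface text tells. Its arguments: {"type":"object","properties":{"moves":{"type":"array","items":{"type":"array","items":{"type":"number"}}},"newtons":{"type":"number"}},"required":["moves"]}

```bash
mkdir -p pics; ls
cat > h.py <<'E'
import numpy as np, cv2
from scipy.spatial.transform import Rotation as R
from cell import sense, grab_frame, camera_info, ctrl
def cam(n):
    c=camera_info(n); f=200/np.tan(np.radians(c["vfov"])/2)
    return c,f,R.from_rotvec(c["rvec"]).as_matrix(),np.array(c["tvec"],float)
def pts(n,uv,depth,C=None):
    c,f,Rm,t=C or cam(n); uv=np.atleast_2d(uv).astype(float)
    d=np.array([(uv[:,0]-c["cx"])/f,(uv[:,1]-c["cy"])/f]).T; s=d.copy()
    for _ in range(20): s=d/(1+c["k1"]*(s**2).sum(1,keepdims=True))
    z=np.atleast_1d(depth)[:,None]
    P=np.c_[s,np.ones(len(s))]*z
    return (P-t)@Rm
def cloud(n,depth,C=None):
    v,u=np.mgrid[0:400,0:640]
    return pts(n,np.c_[u.ravel(),v.ravel()],depth.ravel(),C).reshape(400,640,3)
def proj(n,X,C=None):
    c,f,Rm,t=C or cam(n); p=np.atleast_2d(X)@Rm.T+t; s=p[:,:2]/p[:,2:]
    s=s*(1+c["k1"]*(s**2).sum(1,keepdims=True))
    return s*f+[c["cx"],c["cy"]]
E
python3 - <<'E'
from h import *
for n in("scene","side"):
    i,d=grab_frame(n); cv2.imwrite(f"pics/{n}.png",i[...,::-1]); np.savez(f"{n}.npz",i=i,d=d)
s=sense();print(s["time_s"],s["tcp_rot"],s["force"])
E
```

```text
pics
0.1 [-3.10724212e+00 -4.54987732e-01 -1.34512096e-04] [ 0.49666246  0.2640354  -0.14127838]
```

View pics/scene.png

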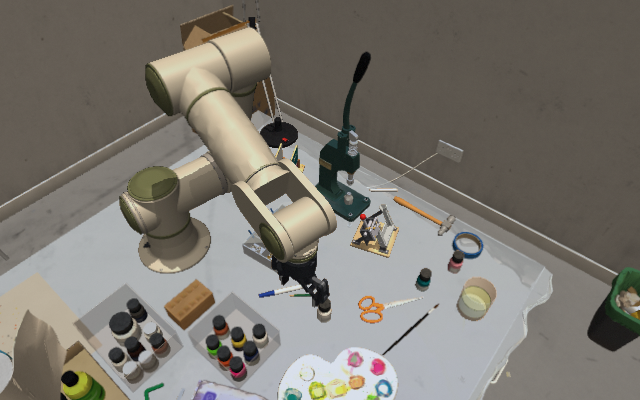

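View pics/side.png

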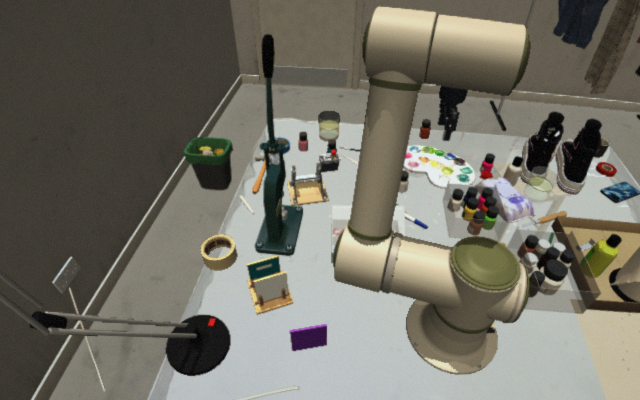

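Candidates for the panel, in the side view: the white panel in the rack's near place (270,290), the teal painted panel (263,268) and the purple look-alike lying or standing at (308,337). The white one in the rack fits the description. The holder is at side (307,185) and scene (375,230), with the red knob at scene (363,217). Next I'll check a close crop and measure.

Run:
```python
from h import *
S=np.load("side.npz");C=np.load("scene.npz")
a=cv2.resize(S["i"][235:325,220:340],(480,360),interpolation=cv2.INTER_CUBIC)
b=cv2.resize(S["i"][140:215,265:365],(400,300),interpolation=cv2.INTER_CUBIC)
c=cv2.resize(C["i"][190:270,335:415],(300,300),interpolation=cv2.INTER_CUBIC)
o=np.zeros((600,800,3),np.uint8);o[:300,:400]=b;o[:300,400:700]=c;o[300:,:400]=cv2.resize(a,(400,300))
cv2.imwrite("pics/crops.png",o[...,::-1])
P=cloud("side",S["d"]);i=S["i"].astype(int)
X=P[240:320,230:310];I=i[240:320,230:310]
hsv=cv2.cvtColor(S["i"],cv2.COLOR_RGB2HSV)[240:320,230:310].astype(int)
for nm,m in(("white",(hsv[...,1]<70)&(hsv[...,2]>130)&(X[...,2]>.03)&(X[...,2]<.13)),("teal",(hsv[...,0]>80)&(hsv[...,0]<100)&(hsv[...,1]>100)&(X[...,2]>.05)&(X[...,2]<.13)),("rack",(X[...,2]>.005)&(X[...,2]<.02))):
    q=X[m]; vv,uu=np.where(m); print(nm,m.sum(),q.mean(0).round(3),np.percentile(q,[2,98],axis=0).round(3).tolist())
    r=cv2.minAreaRect(q[:,:2].astype(np.float32));print(r)
# knob both views
for n,D,(r0,r1,c0,c1) in(("scene",C,(200,240,345,385)),("side",S,(140,180,310,350))):
    I=D["i"][r0:r1,c0:c1].astype(int);m=(I[...,0]>130)&(I[...,1]<70)&(I[...,2]<80)
    v,u=np.where(m);Q=cloud(n,D["d"])[r0:r1,c0:c1][m];print(n,m.sum(),u.mean()+c0 if m.any() else 0,v.mean()+r0 if m.any() else 0,np.median(Q,0).round(4) if m.any() else 0)
```

```text
white 54 [0.484 0.06  0.092] [[0.417, -0.015, 0.04], [0.627, 0.118, 0.109]]
((0.5229091048240662, 0.02511250227689743), (0.0811401754617691, 0.2168404459953308), 50.21636199951172)
teal 297 [0.488 0.056 0.076] [[0.46, 0.029, 0.051], [0.514, 0.081, 0.101]]
((0.4869239330291748, 0.05512182414531708), (0.07606786489486694, 0.006346156820654869), 44.34199142456055)
rack 920 [0.476 0.042 0.012] [[0.379, -0.101, 0.005], [0.611, 0.139, 0.019]]
((0.49026668071746826, 0.03378745913505554), (0.2354079633951187, 0.263012558221817), 27.065149307250977)
scene 21 362.3809523809524 215.95238095238096 [ 0.4534 -0.3645  0.1818]
side 18 333.0 151.33333333333334 [ 0.4551 -0.3572  0.1822]
```

View pics/crops.png

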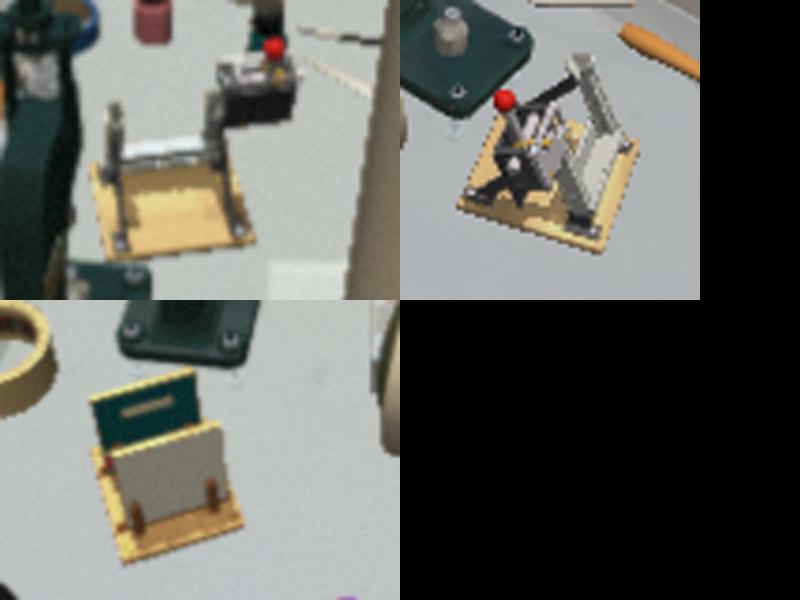

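The crop confirms that the pale panel in the near place is the blank, with the teal one with its band behind it. The holder has its red-knob bolt at the robot-side end.

Run:
```python
from h import *
S=np.load("side.npz");C=np.load("scene.npz")
P=cloud("side",S["d"]);Q=cloud("scene",C["d"])
def plane(X):
    for _ in range(6):
        c=np.median(X,0);n=np.linalg.svd(X-X.mean(0))[2][2];e=(X-X.mean(0))@n;X=X[abs(e)<max(.003,1.5*e.std())]
    return X,n
X=P[274:300,256:286].reshape(-1,3);X,n=plane(X);print("white",len(X),X.mean(0).round(4),n.round(3),X.min(0).round(3),X.max(0).round(3))
X=P[262:276,252:278].reshape(-1,3);X=X[X[:,2]>.06];X,n=plane(X);print("teal",len(X),X.mean(0).round(4),n.round(3))
for nm,D,W,(a,b,c,d) in(("rack",S,P,(255,320,240,300)),("holdS",S,P,(170,210,280,335)),("holdC",C,Q,(205,262,345,402))):
    h=cv2.cvtColor(D["i"],cv2.COLOR_RGB2HSV)[a:b,c:d].astype(int);Z=W[a:b,c:d]
    m=(h[...,0]>8)&(h[...,0]<28)&(h[...,1]>80)&(Z[...,2]>0)&(Z[...,2]<.03)
    q=Z[m];print(nm,m.sum(),q.mean(0).round(3),np.percentile(q[:,2],[10,50,90]).round(3),cv2.minAreaRect(q[:,:2].astype(np.float32)))
# ray triangulation of knob
A=pts("scene",[[362.4,216]],[1.]);B=pts("side",[[333,151.3]],[1.])
def cc(n): c,f,Rm,t=cam(n);return -Rm.T@t
oa,ob=cc("scene"),cc("side");da=(A[0]-oa);db=(B[0]-ob)
s=np.linalg.lstsq(np.c_[da,-db],ob-oa,rcond=None)[0];print("knob",oa+s[0]*da,ob+s[1]*db)
c,f,Rm,t=cam("wrist");print("wristcam",(-Rm.T@t).round(3),Rm.round(2).tolist())
Z=Q[200:265,345:400];m=(Z[...,2]>.06)&(Z[...,2]<.2)
z=Z[m];
for lo in np.arange(.04,.2,.02):
    k=z[(z[:,2]>lo)&(z[:,2]<lo+.02)];print(lo.round(2),len(k),k.min(0).round(3) if len(k) else 0,k.max(0).round(3) if len(k) else 0)
```

```text
white 578 [0.447  0.0946 0.0669] [ 0.695 -0.719 -0.011] [0.418 0.067 0.009] [0.478 0.122 0.109]
teal 213 [0.4863 0.054  0.0801] [-0.692  0.722 -0.015]
rack 502 [0.455 0.103 0.012] [0.009 0.011 0.014] ((0.46810850501060486, 0.07455423474311829), (0.0979105606675148, 0.1135375127196312), 43.17610549926758)
holdS 680 [ 0.534 -0.328  0.01 ] [0.008 0.01  0.013] ((0.5389267802238464, -0.3391501307487488), (0.12478853017091751, 0.12314089387655258), 32.45587921142578)
holdC 456 [ 0.523 -0.359  0.008] [0.005 0.008 0.011] ((0.5800250768661499, -0.31768256425857544), (0.22784040868282318, 0.12767116725444794), 32.97896194458008)
knob [ 0.45586865 -0.36273623  0.17808898] [ 0.45677334 -0.36279563  0.17860799]
wristcam [ 0.216 -0.482  0.374] [[0.29, -0.96, -0.0], [-0.92, -0.28, 0.27], [-0.26, -0.08, -0.96]]
0.04 0 0 0
0.06 85 [ 0.465 -0.396  0.06 ] [ 0.597 -0.305  0.08 ]
0.08 63 [ 0.449 -0.399  0.08 ] [ 0.591 -0.313  0.1  ]
0.1 96 [ 0.444 -0.417  0.1  ] [ 0.588 -0.312  0.12 ]
0.12 189 [ 0.439 -0.414  0.12 ] [ 0.51  -0.347  0.14 ]
0.14 125 [ 0.441 -0.406  0.14 ] [ 0.506 -0.352  0.159]
0.16 17 [ 0.447 -0.373  0.161] [ 0.462 -0.356  0.179]
0.18 19 [ 0.445 -0.373  0.18 ] [ 0.461 -0.358  0.186]
```

```bash
cat >> h.py <<'E'
def plan(tgt,yaw=None,step=48):
    s=sense();p=np.array(s["eef_pos"]);T=R.from_rotvec(s["tcp_rot"]).as_matrix()
    d=T.T@(np.array(tgt)-p)*1000;n=int(np.ceil(abs(d).max()/step))
    y=np.degrees(np.arctan2(T[1,0],T[0,0]))
    print("t",round(s["time_s"],2),"p",p.round(4),"yaw",y.round(2),"F",np.round(s["force"],1),"w",round(s["grip_width"]*1000,1),"gf",round(s["gripper_force"],1))
    print("  tool delta",d.round(1),"rows",n,"each",(d/max(n,1)).round(1),"" if yaw is None else "turn %.1f"%(-(yaw-y)))
E
python3 -c "
from h import *
plan([.41,-.1,.36],43.9)"
```

```text
t 0.1 p [ 0.1505 -0.5027  0.1994] yaw 16.66 F [ 0.5  0.3 -0.1] w 85.5 gf 0.0
  tool delta [ 364.1 -311.6 -160.2] rows 8 each [ 45.5 -38.9 -20. ] turn -27.2
```

>>> move_arm(moves=[[30,0,0,-42,-6.8],[30,0,0,-42,-6.8],[30,0,0,-42,-6.8],[30,0,0,-42,-6.8]])

```text
time_s: 0.5
eef_pos: [0.1505, -0.5025, 0.3694]
tcp_rot: [-2.911, -1.18, -0.0]
force: [-0.4, -0.4, -0.2]
grip_width: 0.0306
gripper_force: 0.0
```

```bash
python3 -c "
from h import *
plan([.40,-.1,.36],43.9)"
```

```text
t 0.5 p [ 0.1505 -0.5025  0.3694] yaw 44.14 F [-0.4 -0.4 -0.2] w 30.6 gf 0.0
  tool delta [ 459.4 -115.1    9.6] rows 10 each [ 45.9 -11.5   1. ] turn 0.2
```

>>> move_arm(moves=[[30,46,20,0,0],[30,46,20,0,0],[30,46,20,0,0],[30,46,20,0,0],[30,46,20,0,0]])

```text
time_s: 1.0
eef_pos: [0.3866, -0.4148, 0.3677]
tcp_rot: [-2.914, -1.173, 0.0]
force: [0.5, 0.1, 0.6]
grip_width: 0.0298
gripper_force: 0.0
```

>>> move_arm(moves=[[30,45,20,0,0],[30,45,20,0,0],[30,0,0,0,0],[30,0,0,0,0]])

```text
time_s: 1.4
eef_pos: [0.478, -0.3821, 0.367]
tcp_rot: [-2.912, -1.175, 0.001]
force: [-0.1, -0.2, -0.1]
grip_width: 0.0298
gripper_force: 0.0
```

Run:
```python
from h import *
K=np.array([.4563,-.3628,.1783])
plan([.40,-.1,.36])
Cw=cam("wrist");i,d=grab_frame("wrist");np.savez("w1.npz",i=i,d=d)
import pickle;pickle.dump(Cw,open("w1.pkl","wb"))
print(proj("wrist",[K,[.545,-.35,.098]],Cw))
cv2.imwrite("pics/w1.png",i[...,::-1])
```

```text
t 1.4 p [ 0.478  -0.3821  0.367 ] yaw 43.95 F [-0.1 -0.2 -0.1] w 29.8 gf 0.0
  tool delta [ 139.6 -257.2    7.4] rows 6 each [ 23.3 -42.9   1.2] 
[[285.97553747 166.66442417]
 [331.46803635  97.09157516]]
```

View pics/w1.png

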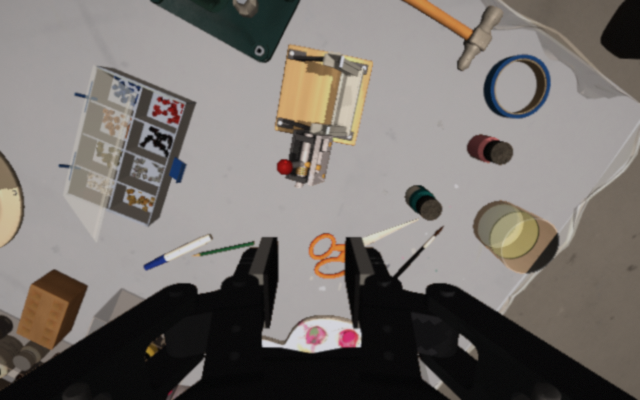

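The holder is at about (325,95) and the knob at (285,167), as predicted. The channel tops are near (345,62) and (335,130). Next: the frame axes from the depth.

Run:
```python
from h import *
import pickle
W=np.load("w1.npz");C=pickle.load(open("w1.pkl","rb"));P=cloud("wrist",W["d"],C);i=W["i"]
Z=P[40:195,265:380];h=cv2.cvtColor(i,cv2.COLOR_RGB2HSV)[40:195,265:380].astype(int)
m=(h[...,0]>8)&(h[...,0]<28)&(h[...,1]>70)&(Z[...,2]<.03)
q=Z[m];r=cv2.minAreaRect(q[:,:2].astype(np.float32));print("board",m.sum(),r,np.median(q[:,2]))
K=np.array([.4563,-.3628,.1783]);a=np.radians(212.5)
y=np.array([np.cos(a),np.sin(a),0]);b=np.array([y[1],-y[0],0]);u=np.array([0,0,1.]);c25,s25=np.cos(np.radians(25)),np.sin(np.radians(25))
fz=c25*u+s25*b;fx=c25*b-s25*u;O=K-.082*y-.1585*fz;print("O",O)
L=(Z.reshape(-1,3)-O)@np.c_[fx,y,fz]
for lo in range(0,130,10):
    k=L[(L[:,2]*1000>lo)&(L[:,2]*1000<lo+10)&(abs(L[:,1])<.06)&(abs(L[:,0])<.04)]*1000
    for sgn in(-1,1):
        kk=k[k[:,1]*sgn>0]
        if len(kk)>3:print(lo,sgn,len(kk),"x",np.percentile(kk[:,0],[5,50,95]).round(1),"y",np.percentile(kk[:,1],[5,50,95]).round(1))
o=i.copy()
def line(p0,p1,col):
    p=proj("wrist",[O+np.c_[fx,y,fz]@np.array(v)/1000 for v in(p0,p1)],C);cv2.line(o,*[tuple(int(t) for t in q) for q in p],col,1)
for sy in(-42,42): line((0,sy,0),(0,sy,83),(255,0,255))
line((0,-42,0),(0,42,0),(0,255,0));line((0,-42,83),(0,42,83),(0,0,255))
cv2.imwrite("pics/w1b.png",cv2.resize(o[30:200,255:385],None,fx=3.5,fy=3.5,interpolation=cv2.INTER_CUBIC)[...,::-1])
```

```text
board 4386 ((0.5401143431663513, -0.3428131937980652), (0.12759986519813538, 0.12771204113960266), 33.3354606628418) 0.010232481041263687
O [ 0.56144911 -0.375236    0.03465022]
0 -1 437 x [-7.9  1.2 11.1] y [-42.4 -21.2  -2.4]
0 1 345 x [-8.2  0.7 10.3] y [ 1.9 18.6 41.7]
10 -1 98 x [-4.7 10.3 11.3] y [-45.1 -25.1  -3. ]
10 1 91 x [-6.3  9.2 11. ] y [ 3.3 25.2 45.2]
20 -1 110 x [-4.8 11.1 13.9] y [-46.3 -26.4  -3.2]
20 1 96 x [-6.3 10.3 12.8] y [ 2.8 24.9 44.8]
30 -1 36 x [-5.  -3.4  7.9] y [-47.2 -39.6 -35.3]
30 1 27 x [-6.7 -5.2  6.3] y [35.2 40.6 47.2]
40 -1 43 x [-5.3 -3.2 37.1] y [-47.1 -41.6 -35.3]
40 1 36 x [-6.6 -4.7 32.7] y [35.3 40.7 46.1]
50 -1 82 x [-5.   7.6 38.2] y [-47.9 -43.5 -35.9]
50 1 70 x [-6.4  6.  37.8] y [35.9 43.4 47.4]
60 -1 61 x [-4.8 -3.   8. ] y [-46.9 -40.4 -35.5]
60 1 43 x [-6.4 -4.5  6.7] y [35.5 40.5 45.4]
70 -1 98 x [-3.1  8.4 11.6] y [-46.4 -43.3 -35.6]
70 1 89 x [-4.7  6.7 10.3] y [35.6 42.7 46.6]
80 -1 152 x [-8.5  5.6 14.7] y [-50.9 -46.8 -36.2]
80 1 125 x [-18.1   5.7  14.6] y [36.8 45.7 58.1]
90 1 98 x [-19.2 -16.2  14.5] y [45.2 52.5 59.1]
100 1 38 x [-18.1  14.3  17.3] y [44.4 46.5 58.9]
110 1 120 x [-18.    0.8  15.1] y [44.7 48.7 59.4]
120 1 238 x [-17.7  -2.1  16.9] y [46.2 52.1 58.4]
```

View pics/w1b.png

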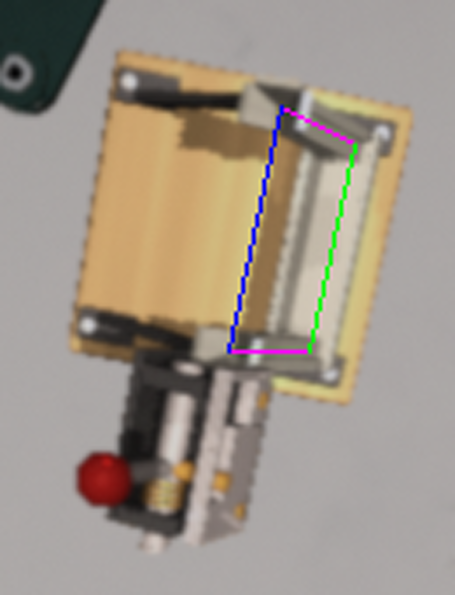

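>>> move_arm(moves=[[30,0,-50,0,0],[30,0,-50,0,0],[30,20,-50,0,0],[30,30,-50,0,0],[30,40,-40,0,0]])

```text
time_s: 1.95
eef_pos: [0.3768, -0.1644, 0.3684]
tcp_rot: [2.915, 1.166, 0.001]
force: [0.5, -0.2, 0.7]
grip_width: 0.03
gripper_force: 0.0
```

The overlay fits: frame y at about 213.4°, and the slot within about 1 mm. Now to the rack.

```bash
python3 -c "
from h import *
plan([.449,.0935,.26],43.9)"
```

```text
t 1.95 p [ 0.3768 -0.1644  0.3684] yaw 43.61 F [ 0.5 -0.2  0.7] w 30.0 gf 0.0
  tool delta [ 230.2 -137.2  108.1] rows 5 each [ 46.  -27.4  21.6] turn -0.3
```

>>> move_arm(moves=[[30,40,-36,0,0],[30,48,-30,10,0],[30,48,-24,30,0],[30,48,-24,33,0],[30,46,-23,33,0]])

```text
time_s: 2.45
eef_pos: [0.4377, 0.0539, 0.2812]
tcp_rot: [2.914, 1.17, 0.002]
force: [-0.0, -1.0, -0.3]
grip_width: 0.0298
gripper_force: 0.0
```

>>> move_arm(moves=[[30,0,0,0,0],[30,0,0,0,0]])

```text
time_s: 2.65
eef_pos: [0.4375, 0.0527, 0.2818]
tcp_rot: [2.914, 1.173, -0.001]
force: [-0.2, 0.2, 0.1]
grip_width: 0.0302
gripper_force: 0.0
```

Run:
```python
from h import *
plan([.449,.0935,.085],43.9)
Cw=cam("wrist");i,d=grab_frame("wrist")
P=cloud("wrist",d,Cw)
m=(P[...,2]>.098)&(P[...,2]<.118)&(abs(P[...,0]-.45)<.09)&(abs(P[...,1]-.09)<.09)
q=P[m];a=np.radians(44);t=np.array([np.cos(a),np.sin(a)]);nn=np.array([-t[1],t[0]])
k=(q[:,:2]-[.449,.0935])@nn
q=q[abs(k)<.02];print(len(q),cv2.minAreaRect(q[:,:2].astype(np.float32)),np.median(q[:,2]))
o=i.copy()
for w in proj("wrist",[[.449,.0935,.108]],Cw): cv2.circle(o,tuple(int(v) for v in w),3,(255,0,255),1)
cv2.imwrite("pics/w2.png",o[...,::-1])
```

```text
t 2.65 p [0.4375 0.0527 0.2818] yaw 43.87 F [-0.2  0.2  0.1] w 30.2 gf 0.0
  tool delta [ 36.7 -21.5 196.7] rows 5 each [ 7.3 -4.3 39.3] turn -0.0
516 ((0.4477766454219818, 0.09142844378948212), (0.08343758434057236, 0.006095307879149914), 43.20263671875) 0.10817121865729554
```

View pics/w2.png

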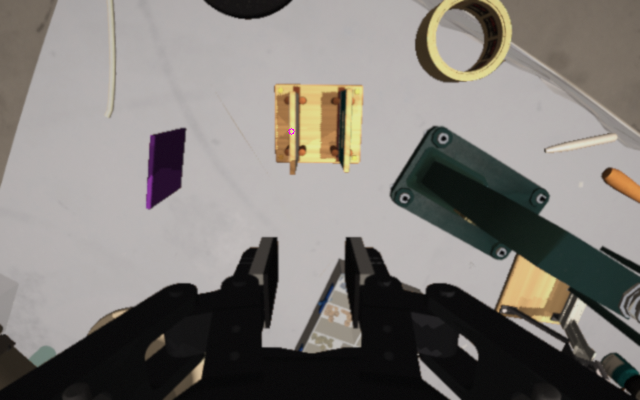

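The crosshair sits on the white panel's top edge at (292,131); the teal panel is at (345,125) and the purple one at (167,167). The fit gives 83.4 x 6.1 mm with its centre at (.4478,.0914).

```bash
python3 -c "
from h import *
plan([.4478,.0914,.08],43.2)"
```

```text
t 2.7 p [0.4378 0.052  0.2824] yaw 43.78 F [-0.2 -0.3  0.3] w 30.1 gf 0.0
  tool delta [ 34.4 -21.8 202.4] rows 5 each [ 6.9 -4.4 40.5] turn 0.6
```

>>> move_arm(moves=[[30,34.4,-21.8,20,0.6],[30,0,0,45,0],[30,0,0,45,0],[30,0,0,20,0],[30,0,0,0,0]], newtons=30)

```text
time_s: 3.2
eef_pos: [0.4467, 0.0911, 0.1504]
tcp_rot: [-2.921, -1.154, 0.005]
force: [0.1, 0.9, 0.5]
grip_width: 0.0301
gripper_force: 0.0
```

```bash
python3 -c "
from h import *
plan([.4478,.0914,.08],43.2)"
```

```text
t 3.2 p [0.4467 0.0911 0.1504] yaw 43.1 F [0.1 0.9 0.5] w 30.1 gf 0.0
  tool delta [ 1.1  0.7 70.4] rows 2 each [ 0.6  0.3 35.2] turn -0.1
```

>>> move_arm(moves=[[30,0.5,0.5,30,0],[30,0.5,0,25,0],[30,0,0,15.4,0],[30,0,0,0,0]])

```text
time_s: 3.6
eef_pos: [0.449, 0.0919, 0.0817]
tcp_rot: [2.921, 1.155, -0.0]
force: [-0.2, 1.1, 0.1]
grip_width: 0.0299
gripper_force: 0.0
```

>>> move_arm(moves=[[0,0,0,0,0],[0,0,0,0,0],[0,0,0,0,0],[0,0,0,0,0]], newtons=30)

```text
time_s: 4.0
eef_pos: [0.449, 0.0931, 0.0819]
tcp_rot: [2.92, 1.158, 0.002]
force: [0.6, -0.3, 0.2]
grip_width: 0.0
gripper_force: 0.0
```

The fingers closed on nothing, so I'll look.

Run:
```python
from h import *
plan([.4478,.0914,.08],43.2)
i,d=grab_frame("wrist");j,e=grab_frame("side");np.savez("s2.npz",i=j,d=e)
o=np.zeros((600,640,3),np.uint8);o[:400]=i;o[400:,:320]=cv2.resize(j[225:325,200:360],(320,200),interpolation=cv2.INTER_CUBIC)
cv2.imwrite("pics/w3.png",o[...,::-1])
```

```text
t 4.0 p [0.449  0.0931 0.0819] yaw 43.26 F [ 0.6 -0.3  0.2] w 0.0 gf 0.0
  tool delta [-2.   0.3  1.9] rows 1 each [-2.   0.3  1.9] turn 0.1
```

View pics/w3.png

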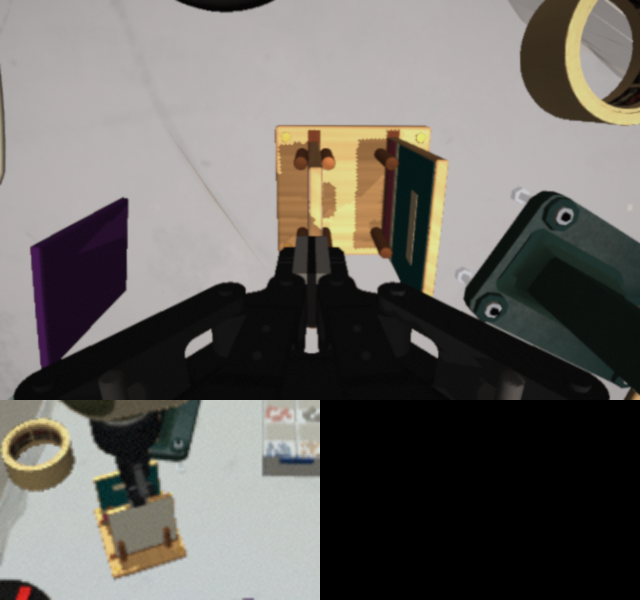

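Run:
```python
from h import *
C=cam("wrist");i,d=grab_frame("wrist");P=cloud("wrist",d,C)
for v in range(165,360,12): print(v,[ (u,i[v,u].tolist(),P[v,u].round(3).tolist()) for u in(300,314,328)])
s=sense();print(s["grip_width"],s["gripper_force"],s["eef_pos"])
```

```text
165 [(300, [100, 56, 32], [0.465, 0.12, 0.051]), (314, [80, 56, 36], [0.478, 0.121, 0.104]), (328, [184, 107, 60], [0.477, 0.107, 0.051])]
177 [(300, [162, 117, 72], [0.452, 0.109, 0.012]), (314, [227, 209, 134], [0.475, 0.118, 0.109]), (328, [228, 211, 136], [0.466, 0.095, 0.013])]
189 [(300, [162, 117, 72], [0.446, 0.103, 0.012]), (314, [227, 207, 132], [0.471, 0.114, 0.108]), (328, [165, 119, 73], [0.46, 0.088, 0.013])]
201 [(300, [163, 117, 72], [0.438, 0.097, 0.011]), (314, [227, 206, 133], [0.467, 0.11, 0.109]), (328, [165, 118, 73], [0.453, 0.082, 0.011])]
213 [(300, [158, 114, 70], [0.432, 0.091, 0.012]), (314, [228, 221, 144], [0.462, 0.106, 0.109]), (328, [183, 133, 82], [0.446, 0.075, 0.011])]
225 [(300, [159, 114, 71], [0.425, 0.084, 0.012]), (314, [169, 123, 76], [0.458, 0.102, 0.109]), (328, [227, 204, 130], [0.439, 0.068, 0.011])]
237 [(300, [60, 56, 52], [0.453, 0.105, 0.119]), (314, [25, 22, 20], [0.457, 0.101, 0.119]), (328, [65, 38, 22], [0.437, 0.068, 0.031])]
249 [(300, [63, 59, 55], [0.453, 0.105, 0.131]), (314, [18, 17, 17], [0.457, 0.101, 0.131]), (328, [33, 3
[... 603 characters left out ...]
04, 0.172]), (314, [22, 20, 19], [0.446, 0.091, 0.151]), (328, [10, 9, 10], [0.464, 0.103, 0.181])]
321 [(300, [13, 12, 13], [0.451, 0.102, 0.172]), (314, [22, 22, 20], [0.443, 0.088, 0.152]), (328, [9, 10, 11], [0.462, 0.102, 0.183])]
333 [(300, [18, 18, 18], [0.443, 0.094, 0.163]), (314, [186, 182, 180], [0.357, 0.005, 0.004]), (328, [11, 10, 11], [0.46, 0.1, 0.184])]
345 [(300, [11, 10, 11], [0.44, 0.092, 0.164]), (314, [185, 181, 179], [0.348, -0.003, 0.005]), (328, [12, 13, 13], [0.458, 0.098, 0.184])]
357 [(300, [9, 9, 9], [0.454, 0.104, 0.19]), (314, [11, 10, 11], [0.456, 0.101, 0.19]), (328, [9, 9, 10], [0.459, 0.099, 0.19])]
5.2920316108449e-05 0.0 [0.4487359  0.09311232 0.08141013]
```

The panel is still standing in its place. The depth shows the fingertips really end at about z 0.114, some 33 mm above the stated TCP, so they shut just over the panel's top edge (0.108). I'll open, go lower and grip again.

>>> move_arm(moves=[[30,0,0,0,0],[30,0,0,0,0],[30,0,0,0,0],[30,-1,0,15,0],[30,0,0,18,0]])

```text
time_s: 4.65
eef_pos: [0.4484, 0.0924, 0.0483]
tcp_rot: [2.92, 1.158, 0.002]
force: [0.5, -0.1, 0.2]
grip_width: 0.03
gripper_force: 0.0
```

>>> move_arm(moves=[[30,0,0,0,0],[0,0,0,0,0],[0,0,0,0,0],[0,0,0,0,0],[0,0,0,0,0]], newtons=30)

```text
time_s: 5.15
eef_pos: [0.4487, 0.0922, 0.049]
tcp_rot: [2.919, 1.158, 0.003]
force: [0.5, -3.1, 4.0]
grip_width: 0.0052
gripper_force: 32.9
```

Run:
```python
from h import *
plan([.4478,.0914,.3])
C=cam("wrist");i,d=grab_frame("wrist");P=cloud("wrist",d,C)
cv2.imwrite("pics/w4.png",i[...,::-1])
for v in range(165,330,8): print(v,[ (u,int(i[v,u].sum()),P[v,u].round(3).tolist()) for u in(300,314,328)])
```

```text
t 5.15 p [0.4487 0.0922 0.049 ] yaw 43.26 F [ 0.5 -3.1  4. ] w 5.2 gf 32.9
  tool delta [  -0.9    0.4 -251. ] rows 6 each [ -0.2   0.1 -41.8] 
165 [(300, 129, [0.47, 0.122, 0.048]), (314, 167, [0.478, 0.12, 0.075]), (328, 168, [0.48, 0.111, 0.048])]
173 [(300, 202, [0.467, 0.119, 0.05]), (314, 164, [0.478, 0.12, 0.093]), (328, 359, [0.477, 0.109, 0.051])]
181 [(300, 320, [0.456, 0.111, 0.012]), (314, 178, [0.478, 0.12, 0.105]), (328, 504, [0.468, 0.098, 0.012])]
189 [(300, 342, [0.452, 0.107, 0.011]), (314, 538, [0.476, 0.119, 0.109]), (328, 565, [0.465, 0.095, 0.013])]
197 [(300, 338, [0.449, 0.104, 0.012]), (314, 571, [0.474, 0.117, 0.108]), (328, 345, [0.461, 0.091, 0.012])]
205 [(300, 328, [0.445, 0.1, 0.012]), (314, 572, [0.498, 0.141, 0.223]), (328, 339, [0.457, 0.087, 0.013])]
213 [(300, 359, [0.441, 0.097, 0.013]), (314, 571, [0.47, 0.113, 0.108]), (328, 363, [0.453, 0.083, 0.012])]
221 [(300, 357, [0.437, 0.093, 0.013]), (314, 562, [0.468, 0.111, 0.109]), (328, 360, [0.449, 0.079, 0.012])]
229 [(300, 329, [0.432, 0.089, 0.012]), (314, 350, [0.466, 0.109, 0.109]), (328, 339,
[... 616 characters left out ...]
, [0.452, 0.096, 0.109]), (328, 152, [0.459, 0.096, 0.118])]
285 [(300, 64, [0.45, 0.101, 0.118]), (314, 386, [0.448, 0.093, 0.107]), (328, 38, [0.46, 0.097, 0.126])]
293 [(300, 61, [0.448, 0.099, 0.118]), (314, 368, [0.446, 0.09, 0.107]), (328, 36, [0.46, 0.098, 0.133])]
301 [(300, 56, [0.445, 0.097, 0.119]), (314, 335, [0.444, 0.088, 0.108]), (328, 27, [0.458, 0.096, 0.133])]
309 [(300, 58, [0.443, 0.094, 0.118]), (314, 325, [0.441, 0.086, 0.108]), (328, 32, [0.454, 0.092, 0.129])]
317 [(300, 56, [0.44, 0.092, 0.118]), (314, 348, [0.438, 0.083, 0.107]), (328, 47, [0.453, 0.09, 0.129])]
325 [(300, 87, [0.438, 0.09, 0.118]), (314, 325, [0.436, 0.081, 0.108]), (328, 42, [0.45, 0.088, 0.129])]
```

The blank is gripped: 5.2 mm, 33 N, top edge visible between the pads. Relations: panel bottom = TCP − 37 mm, fingertips = TCP + 33 mm. Lifting now.

>>> move_arm(moves=[[0,0,0,-20,0],[0,0,0,-40,0],[0,0,0,-48,0],[0,0,0,-50,0],[0,0,0,-50,0]], newtons=50)

```text
time_s: 5.7
eef_pos: [0.4471, 0.0927, 0.2582]
tcp_rot: [-2.919, -1.158, 0.001]
force: [1.0, 0.1, -0.5]
grip_width: 0.0049
gripper_force: 51.9
```

```bash
cat >> h.py <<'E'
def frame():
    K=np.array([.4563,-.3628,.1783]);a=np.radians(212.5)
    def ax(a):
        y=np.array([np.cos(a),np.sin(a),0]);b=np.array([y[1],-y[0],0]);c,s=np.cos(np.radians(25)),np.sin(np.radians(25))
        return np.c_[c*b+[0,0,-s],y,s*b+[0,0,c]]
    A=ax(a);O=K-A@[0,.082,.1585]+.001*A[:,0]
    return O,ax(np.radians(213.4))
E
python3 - <<'E'
from h import *
plan([.405,-.02,.26],33.4)
O,A=frame();print("mouth",O+A@[0,0,.07],"lead",O+A@[0,0,.083],"b",A[:,0],"axes y",A[:,1])
E
```

```text
t 5.7 p [0.4471 0.0927 0.2582] yaw 43.27 F [ 1.   0.1 -0.5] w 4.9 gf 51.9
  tool delta [-107.9   53.3   -1.8] rows 3 each [-36.   17.8  -0.6] turn 9.9
mouth [ 0.54467713 -0.34977409  0.09766914] lead [ 0.54165276 -0.34518741  0.10945114] b [-0.49890498  0.75662912 -0.42261826] axes y [-0.83484786 -0.55048074  0.        ]
```

>>> move_arm(moves=[[0,-36,18,0,3.3],[0,-36,18,0,3.3],[0,-35,20,0,3.3]])

```text
time_s: 6.0
eef_pos: [0.4009, -0.0198, 0.2563]
tcp_rot: [-3.009, -0.9, -0.0]
force: [1.8, -0.1, -0.5]
grip_width: 0.0055
gripper_force: 51.9
```

Run:
```python
from h import *
plan([.405,-.23,.26],33.4)
```

```text
t 6.0 p [ 0.4009 -0.0198  0.2563] yaw 33.3 F [ 1.8 -0.1 -0.5] w 5.5 gf 51.9
  tool delta [-111.9  177.9   -3.9] rows 4 each [-28.   44.5  -1. ] turn -0.1
```

>>> move_arm(moves=[[0,-28,44.5,0,0],[0,-28,44.5,0,0],[0,-28,44.5,0,0],[0,-28,44.5,0,0]])

```text
time_s: 6.4
eef_pos: [0.4054, -0.2208, 0.2562]
tcp_rot: [-3.009, -0.901, -0.0]
force: [1.3, -0.4, -0.2]
grip_width: 0.0053
gripper_force: 51.9
```

Run:
```python
from h import *
O,A=frame();B=O+A@[0,0,.077];tx=-A[:,1]
T=B+.0012*tx+[0,0,.037];print(T);plan(T+[0,0,.06],33.4)
```

```text
[ 0.54405044 -0.34664376  0.1410133 ]
t 6.4 p [ 0.4054 -0.2208  0.2562] yaw 33.36 F [ 1.3 -0.4 -0.2] w 5.3 gf 51.9
  tool delta [ 46.6 181.3  55.1] rows 4 each [11.6 45.3 13.8] turn -0.0
```

>>> move_arm(moves=[[0,12,45,0,0],[0,12,45,0,0],[0,12,45,0,0],[0,10.5,44,0,0],[0,0,0,30,0]])

```text
time_s: 6.9
eef_pos: [0.5478, -0.348, 0.2283]
tcp_rot: [3.002, 0.898, 0.009]
force: [-0.8, 0.6, -2.7]
grip_width: 0.0051
gripper_force: 51.9
```

>>> move_arm(moves=[[0,0,0,25,0],[0,0,0,0,0]])

```text
time_s: 7.1
eef_pos: [0.5421, -0.3418, 0.197]
tcp_rot: [-3.002, -0.9, 0.006]
force: [-1.1, 0.1, -0.0]
grip_width: 0.0053
gripper_force: 51.9
```

Run:
```python
from h import *
plan([ 0.54405044, -0.34664376 , 0.1410133 ],33.4)
O,A=frame()
C=cam("wrist");i,d=grab_frame("wrist");P=cloud("wrist",d,C)
L=(P-O)@A*1000
s=sense();T=R.from_rotvec(s["tcp_rot"]).as_matrix();p=np.array(s["eef_pos"])
Q=(P-p)@T*1000   # tool coords
m=(abs(Q[...,1])<8)&(Q[...,0]>12)&(Q[...,2]>-66)&(Q[...,2]<-54);k=Q[m];print("panel top in tool",m.sum(),np.percentile(k,[2,50,98],axis=0).round(1).tolist())
m=(L[...,2]>75)&(L[...,2]<87)&(abs(L[...,0])<25)&(L[...,1]<-34)&(L[...,1]>-60);k=L[m];print("far lead",m.sum(),np.percentile(k,[2,50,98],axis=0).round(1).tolist())
m=(L[...,2]>30)&(L[...,2]<69)&(abs(L[...,0])<7)&(L[...,1]<-34)&(L[...,1]>-55);k=L[m];print("far chan",m.sum(),np.percentile(k,[2,50,98],axis=0).round(1).tolist() if m.any() else 0)
o=i.copy()
for q in proj("wrist",[O+A@np.array(v)/1000 for v in((0,-48.5,83),(10,-48.5,83),(-10,-48.5,83),(0,-43.5,70))],C): cv2.circle(o,tuple(int(v) for v in q),2,(255,0,255),1)
cv2.imwrite("pics/w5.png",o[...,::-1])
```

```text
t 7.1 p [ 0.5421 -0.3418  0.197 ] yaw 33.37 F [-1.1  0.1 -0. ] w 5.3 gf 51.9
  tool delta [-1.   5.5 56. ] rows 2 each [-0.5  2.8 28. ] turn -0.0
panel top in tool 1353 [[12.5, -5.0, -57.2], [26.7, -1.7, -56.0], [40.2, 1.2, -54.4]]
far lead 427 [[-11.1, -51.8, 75.6], [7.1, -45.7, 82.9], [13.9, -36.4, 85.3]]
far chan 293 [[-6.9, -50.5, 31.0], [-5.5, -41.1, 55.8], [5.7, -36.4, 68.4]]
```

View pics/w5.png

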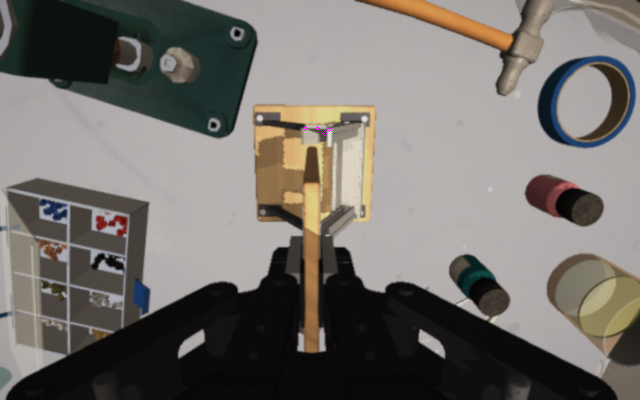

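>>> move_arm(moves=[[0,-1,5.5,15,0],[0,0,0,15,0],[0,0,0,10,0],[0,0,0,0,0],[0,0,0,0,0]])

```text
time_s: 7.65
eef_pos: [0.5457, -0.3485, 0.162]
tcp_rot: [3.009, 0.902, 0.001]
force: [-0.0, -0.5, -0.5]
grip_width: 0.0051
gripper_force: 52.0
```

Run:
```python
from h import *
plan([ 0.54405044, -0.34664376 , 0.144 ],33.4)
O,A=frame()
C=cam("wrist");i,d=grab_frame("wrist");P=cloud("wrist",d,C);L=(P-O)@A*1000
m=(L[...,2]>79)&(L[...,2]<87)&(abs(L[...,0])<25)&(L[...,1]<-38)&(L[...,1]>-60);k=L[m];print("far lead",m.sum(),np.percentile(k,[2,50,98],axis=0).round(1).tolist())
o=i[100:340,200:440].copy()
cv2.imwrite("pics/w6.png",cv2.resize(o,(600,600),interpolation=cv2.INTER_CUBIC)[...,::-1])
```

```text
t 7.65 p [ 0.5457 -0.3485  0.162 ] yaw 33.36 F [-0.  -0.5 -0.5] w 5.1 gf 52.0
  tool delta [-0.4 -2.4 18. ] rows 1 each [-0.4 -2.4 18. ] turn -0.0
far lead 394 [[-11.1, -51.9, 79.4], [4.3, -47.6, 83.4], [13.3, -38.3, 85.4]]
```

View pics/w6.png

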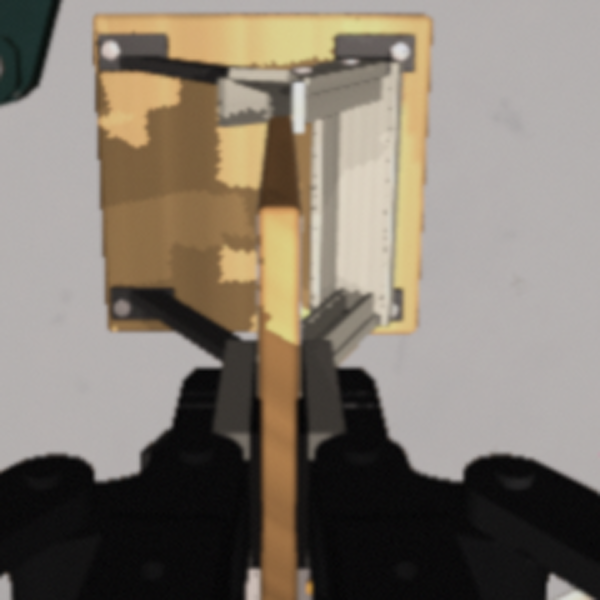

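The panel's bottom edge, near (282,115), lies over the mouth, slightly toward the front lip. I'll shift 2 mm back and go down into the lead-in.

>>> move_arm(moves=[[0,-0.4,-2,5,0],[0,0,0,5,0],[0,0,0,4,0],[0,0,0,2,0],[0,0,0,0,0]], newtons=40)

```text
time_s: 8.2
eef_pos: [0.5439, -0.3467, 0.1448]
tcp_rot: [-3.009, -0.902, 0.001]
force: [0.5, -0.2, -1.3]
grip_width: 0.0052
gripper_force: 52.0
```

Run:
```python
from h import *
plan([ 0.54405044, -0.34664376 , 0.144 ],33.4)
```

```text
t 8.2 p [ 0.5439 -0.3467  0.1448] yaw 33.36 F [ 0.5 -0.2 -1.3] w 5.2 gf 52.0
  tool delta [0.1 0.  0.8] rows 1 each [0.1 0.  0.8] turn -0.0
```

>>> move_arm(moves=[[0,0,0,2,0],[0,0,0,1.5,0],[0,0,0,0,0]])

```text
time_s: 8.5
eef_pos: [0.544, -0.3467, 0.1415]
tcp_rot: [-3.009, -0.902, 0.0]
force: [-0.6, -0.1, 0.8]
grip_width: 0.0049
gripper_force: 52.0
```

>>> move_arm(moves=[[0,0,0,2,0],[0,0,0,0,0]])

```text
time_s: 8.7
eef_pos: [0.544, -0.3467, 0.1394]
tcp_rot: [-3.009, -0.902, 0.0]
force: [-0.4, 0.6, -1.7]
grip_width: 0.0052
gripper_force: 52.0
```

>>> move_arm(moves=[[20,0,0,0,0],[20,0,-2,0,0],[20,0,-4,0,0]])

```text
time_s: 9.0
eef_pos: [0.5407, -0.3417, 0.1397]
tcp_rot: [3.009, 0.902, 0.0]
force: [0.3, 0.8, 0.0]
grip_width: 0.0199
gripper_force: 0.0
```

```bash
cat >> h.py <<'E'
def look():
    O,A=frame();C=cam("wrist");i,d=grab_frame("wrist");P=cloud("wrist",d,C)
    s=sense();T=R.from_rotvec(s["tcp_rot"]).as_matrix();p=np.array(s["eef_pos"])
    Q=(P-p)@T*1000;L=(P-O)@A*1000;h=cv2.cvtColor(i,cv2.COLOR_RGB2HSV).astype(int)
    # panel pixels between lips: |y|<33 and in front of frame
    for lo,hi in((-34,-28),(-28,-20),(-20,-13)):
        m=(L[...,1]>lo)&(L[...,1]<hi)&(abs(L[...,0])<60)&(L[...,2]>25)
        k=L[m];k=k[k[:,2]>k[:,2].max()-40] if len(k) else k
        if len(k)>5:
            t=k[k[:,2]>np.percentile(k[:,2],99)-4]
            print("y",lo,hi,len(k),"top z",np.percentile(k[:,2],99).round(1),"x at top",np.percentile(t[:,0],[5,50,95]).round(1))
    return i,d,L,Q
E
python3 - <<'E'
from h import *
plan([ 0.54405044, -0.34664376 , 0.144 ],33.4);look()
E
```

```text
t 9.0 p [ 0.5407 -0.3417  0.1397] yaw 33.36 F [0.3 0.8 0. ] w 19.9 gf 0.0
  tool delta [ 0.1  6.  -4.3] rows 1 each [ 0.1  6.  -4.3] turn -0.0
y -34 -28 422 top z 156.6 x at top [-23.7 -21.4 -18.6]
y -28 -20 1287 top z 237.3 x at top [-52.6 -47.5 -44.3]
y -20 -13 8227 top z 250.6 x at top [-11.3  -7.8  -2.7]
```

>>> move_arm(moves=[[20,0,-5,0,0],[20,0,-5,0,0],[20,0,-5,0,0],[20,0,0,0,0]])

```text
time_s: 9.45
eef_pos: [0.5323, -0.3287, 0.1399]
tcp_rot: [-3.009, -0.902, -0.0]
force: [-0.2, 0.5, 0.6]
grip_width: 0.0199
gripper_force: 0.0
```

Run:
```python
from h import *
plan([ 0.54405044, -0.34664376 , 0.144 ],33.4);look()
```

```text
t 9.45 p [ 0.5323 -0.3287  0.1399] yaw 33.38 F [-0.2  0.5  0.6] w 19.9 gf 0.0
  tool delta [-0.  21.5 -4.1] rows 1 each [-0.  21.5 -4.1] turn -0.0
y -34 -28 282 top z 97.9 x at top [-1.   1.4  4.8]
y -28 -20 2012 top z 243.8 x at top [-39.  -33.5 -30.3]
y -20 -13 10027 top z 257.2 x at top [ 2.2  6.1 11.2]
```

The panel slid down: its top edge is at frame z ≈ 98, in the slot plane. I'll raise clear and check both ends against the ledge.

>>> move_arm(moves=[[20,0,0,-30,0],[0,0,0,-40,0],[0,20,10,-30,0],[0,20,10,0,0],[0,0,0,0,0]])

```text
time_s: 10.0
eef_pos: [0.5786, -0.3235, 0.2398]
tcp_rot: [3.008, 0.904, 0.002]
force: [-1.0, -0.1, -1.0]
grip_width: -0.0002
gripper_force: 0.0
```

Run:
```python
from h import *
i,d,L,Q=look();O,A=frame()
for lo in range(-40,44,10):
    m=(L[...,1]>lo)&(L[...,1]<lo+8)&(abs(L[...,0])<9)&(L[...,2]>60)&(L[...,2]<103);k=L[m]
    if len(k)>5: print(lo,m.sum(),"z99",np.percentile(k[:,2],[50,97]).round(1),"x",np.percentile(k[k[:,2]>93,0],[5,95]).round(1) if (k[:,2]>93).sum()>3 else 0)
m=(abs(L[...,1])<33)&(abs(L[...,0])<8)&(abs(L[...,2]-97)<6);k=L[m];print("top face y ext all",m.sum())
m=(abs(L[...,1])<44)&(abs(L[...,0]-1)<6)&(abs(L[...,2]-97)<5);print("y",L[m][:,1].min(),L[m][:,1].max())
h=cv2.cvtColor(i,cv2.COLOR_RGB2HSV).astype(int);m=((h[...,0]<6)|(h[...,0]>174))&(h[...,1]>170)&(h[...,2]>90)&(abs(L[...,1]-80)<30)&(L[...,2]>130);print("knob",m.sum(),np.median(L[m],0),L[m].min(0),L[m].max(0))
plan(O+A@[.001,0,.096]+[0,0,-.033+.03],33.4)
cv2.imwrite("pics/w7.png",i[...,::-1])
```

```text
y -34 -28 131 top z 98.0 x at top [-0.7  1.5  4.6]
y -28 -20 191 top z 97.7 x at top [-1.1  1.3  4.5]
y -20 -13 161 top z 97.8 x at top [-1.   1.   4.8]
-40 189 z99 [87.7 97.5] x [-1.1  4.4]
-30 186 z99 [86.9 97.6] x [-0.9  4.5]
-20 183 z99 [86.5 97.3] x [-1.   4.8]
-10 181 z99 [86.8 97.7] x [-0.9  4.8]
0 175 z99 [87.1 97.5] x [-0.9  5.1]
10 80 z99 [73.9 93.8] x 0
20 8 z99 [63.4 67.7] x 0
top face y ext all 405
y -42.203431855066334 11.053422482033502
  return _methods._mean(a, axis=axis, dtype=dtype,
  ret = um.true_divide(
Traceback (most recent call last):
ValueError: zero-size array to reduction operation minimum which has no identity
```

Run:
```python
from h import *
O,A=frame();T=O+A@[.0018,0,.0975]+[0,0,-.033];print(T);plan(T+[0,0,.02],33.4)
```

```text
[ 0.53738141 -0.33870956  0.08883189]
t 10.05 p [ 0.5774 -0.3237  0.239 ] yaw 33.42 F [-0.1 -0.3 -1.2] w -0.1 gf 0.0
  tool delta [-41.6  -9.4 130.2] rows 3 each [-13.9  -3.1  43.4] turn 0.0
```

>>> move_arm(moves=[[0,-21,-5,10,0],[0,-20.6,-4.4,40,0],[0,0,0,45,0],[0,0,0,35,0],[0,0,0,0,0]])

```text
time_s: 10.55
eef_pos: [0.534, -0.3375, 0.1047]
tcp_rot: [-3.002, -0.898, 0.008]
force: [0.2, 0.8, -0.5]
grip_width: 0.0004
gripper_force: 0.0
```

>>> move_arm(moves=[[0,0,0,6,0],[0,0,0,4,0],[0,0,0,3,0],[0,0,0,0,0]])

```text
time_s: 10.95
eef_pos: [0.5372, -0.3391, 0.0973]
tcp_rot: [3.009, 0.902, 0.001]
force: [-0.4, 0.8, -0.3]
grip_width: -0.0
gripper_force: 0.0
```

>>> move_arm(moves=[[0,0,0,2,0],[0,0,0,2,0],[0,0,0,0,0]])

```text
time_s: 11.25
eef_pos: [0.5369, -0.3389, 0.0925]
tcp_rot: [-3.009, -0.902, 0.0]
force: [-0.1, -0.6, -0.0]
grip_width: 0.0
gripper_force: 0.0
```

>>> move_arm(moves=[[0,0,0,2,0],[0,0,0,0,0]])

```text
time_s: 11.45
eef_pos: [0.537, -0.339, 0.0905]
tcp_rot: [-3.009, -0.902, 0.0]
force: [-0.5, -0.5, 0.2]
grip_width: -0.0
gripper_force: 0.0
```

>>> move_arm(moves=[[0,0,0,2,0],[0,0,0,0,0]])

```text
time_s: 11.65
eef_pos: [0.5372, -0.3392, 0.0901]
tcp_rot: [3.008, 0.902, 0.001]
force: [-2.8, 1.7, 7.9]
grip_width: -0.0001
gripper_force: 4.2
```

>>> move_arm(moves=[[0,0,0,1.5,0],[0,0,0,0,0]])

```text
time_s: 11.85
eef_pos: [0.5373, -0.3393, 0.0898]
tcp_rot: [3.007, 0.901, 0.002]
force: [-5.5, 3.5, 16.0]
grip_width: -0.0
gripper_force: 8.1
```

Contact at 16 N with no movement, so the panel is home. Now the knob.

>>> move_arm(moves=[[0,0,0,-40,0],[32,0,0,-45,0],[32,0,0,-40,0],[32,0,0,-20,0],[32,0,0,0,0]])

```text
time_s: 12.35
eef_pos: [0.5378, -0.3397, 0.2355]
tcp_rot: [3.004, 0.9, 0.005]
force: [1.0, -0.4, -0.2]
grip_width: 0.0317
gripper_force: 0.0
```

Run:
```python
from h import *
plan([.4563,-.3628,.195],33.4)
```

```text
t 12.35 p [ 0.5378 -0.3397  0.2355] yaw 33.37 F [ 1.  -0.4 -0.2] w 31.7 gf 0.0
  tool delta [-80.8 -25.8  40.2] rows 2 each [-40.4 -12.9  20.1] turn -0.0
```

>>> move_arm(moves=[[32,-40,-9,5,0],[32,-40,-9,5,0],[32,-26,-7.8,5,0],[32,0,0,0,0],[32,0,0,0,0]])

```text
time_s: 12.85
eef_pos: [0.434, -0.3756, 0.2163]
tcp_rot: [-3.008, -0.9, 0.0]
force: [0.8, -0.1, -0.1]
grip_width: 0.0323
gripper_force: 0.0
```

```bash
cat >> h.py <<'E'
def knob():
    s=sense();T=R.from_rotvec(s["tcp_rot"]).as_matrix();p=np.array(s["eef_pos"])
    C=cam("wrist");i,d=grab_frame("wrist");P=cloud("wrist",d,C);O,A=frame()
    I=i.astype(int);m=(I[...,0]>70)&(I[...,0]>2.5*I[...,1])&(I[...,0]>2.2*I[...,2])&(abs(P[...,0]-.46)<.06)&(abs(P[...,1]+.36)<.06)&(P[...,2]>.12)
    q=P[m];x=q[np.linalg.norm(q-np.median(q,0),axis=1)<.02]
    # algebraic sphere fit, r fixed by lstsq
    from scipy.optimize import least_squares
    r=least_squares(lambda c:np.linalg.norm(x-c,axis=1)-.009,np.median(x,0)-[0,0,.008],loss="soft_l1",f_scale=.001)
    v,u=np.where(m);print("knob px",len(u),u.mean().round(1),v.mean().round(1),"centre",r.x.round(4),"frame mm",((r.x-O)@A*1000).round(1),"tool mm",((r.x-p)@T*1000).round(1),"rms",np.sqrt(2*r.cost/len(x)).round(4))
    return i,r.x
E
python3 - <<'E'
from h import *
i,k=knob();plan(k+[0,0,-.007-.033-.002],33.4)
E
```

```text
knob px 586 314.5 171.4 centre [ 0.4551 -0.3615  0.1776] frame mm [  2.   81.2 159.2] tool mm [25.4 -0.1 38.6] rms 0.0004
t 12.9 p [ 0.4346 -0.3754  0.2165] yaw 33.36 F [-0.1 -0.2  0.6] w 32.1 gf 0.0
  tool delta [24.8 -0.3 80.9] rows 2 each [12.4 -0.1 40.4] turn -0.0
```

>>> move_arm(moves=[[32,25,-0.3,0,0],[32,0,0,0,0],[32,0,0,35,0],[32,0,0,31,0],[32,0,0,0,0]], newtons=25)

```text
time_s: 13.4
eef_pos: [0.454, -0.3599, 0.1471]
tcp_rot: [-3.002, -0.901, 0.005]
force: [-0.8, 0.4, -0.7]
grip_width: 0.0321
gripper_force: 0.0
```

Run:
```python
from h import *
plan([.4551,-.3615,.1776-.042],33.4)
```

```text
t 13.4 p [ 0.454  -0.3599  0.1471] yaw 33.42 F [-0.8  0.4 -0.7] w 32.1 gf 0.0
  tool delta [ 0.1  2.  11.5] rows 1 each [ 0.1  2.  11.5] turn 0.0
```

>>> move_arm(moves=[[32,0,0,8,0],[32,0,0,6,0],[32,0,0,0,0],[32,0,0,0,0]])

```text
time_s: 13.8
eef_pos: [0.4552, -0.362, 0.138]
tcp_rot: [3.008, 0.902, 0.001]
force: [-0.4, -0.3, 0.9]
grip_width: 0.0321
gripper_force: 0.0
```

Run:
```python
from h import *
plan([.4551,-.3615,.1776-.042],33.4)
```

```text
t 13.8 p [ 0.4552 -0.362   0.138 ] yaw 33.36 F [-0.4 -0.3  0.9] w 32.1 gf 0.0
  tool delta [ 0.2 -0.5  2.4] rows 1 each [ 0.2 -0.5  2.4] turn -0.0
```

>>> move_arm(moves=[[15,0,-0.4,1.5,0],[0,0,0,0,0],[0,0,0,0,0],[0,0,0,0,0]], newtons=30)

```text
time_s: 14.2
eef_pos: [0.4556, -0.3626, 0.1368]
tcp_rot: [3.006, 0.9, 0.003]
force: [3.2, -4.4, 2.3]
grip_width: 0.015
gripper_force: 29.2
```

The width of 15 mm is less than the 18 mm ball, so the grip is off its equator. I'll regrip 5 mm lower.

>>> move_arm(moves=[[30,0,0,0,0],[30,0,0,0,0],[30,0,0,3,0],[30,0,0,2.5,0],[30,0,0,0,0]])

```text
time_s: 14.7
eef_pos: [0.4545, -0.3611, 0.1296]
tcp_rot: [-3.008, -0.901, 0.001]
force: [0.3, 0.2, 0.8]
grip_width: 0.0305
gripper_force: 0.0
```

>>> move_arm(moves=[[0,0,0,0,0],[0,0,0,0,0],[0,0,0,0,0],[0,0,0,0,0]], newtons=30)

```text
time_s: 15.1
eef_pos: [0.4556, -0.3628, 0.1305]
tcp_rot: [3.006, 0.9, 0.002]
force: [4.2, -5.8, -3.2]
grip_width: 0.0164
gripper_force: 26.9
```

Run:
```python
from h import *
i,k=knob();plan([.4551,-.3615,.1776-.042],33.4)
```

```text
knob px 1291 310.2 271.2 centre [ 0.455  -0.3613  0.178 ] frame mm [  2.1  81.3 159.6] tool mm [  0.3  -1.4 -47.5] rms 0.0004
t 15.15 p [ 0.4556 -0.3628  0.1305] yaw 33.35 F [ 5.3 -4.8 -4.2] w 16.3 gf 26.9
  tool delta [ 0.3 -1.4 -5.1] rows 1 each [ 0.3 -1.4 -5.1] turn -0.0
```

>>> move_arm(moves=[[0,0,1.5,0,0],[0,0,0.5,0,0],[0,5,0,0,0],[0,5,0,0,0],[0,0,0,0,0]], newtons=60)

```text
time_s: 15.65
eef_pos: [0.4641, -0.3576, 0.1302]
tcp_rot: [3.009, 0.902, -0.001]
force: [-2.7, -1.5, -0.4]
grip_width: 0.0149
gripper_force: 55.6
```

Run:
```python
from h import *
i,k=knob();plan(k)
```

```text
knob px 1241 310.6 271.7 centre [ 0.4635 -0.356   0.1776] frame mm [  2.   71.3 159.1] tool mm [  0.3  -1.6 -47.4] rms 0.0005
t 15.7 p [ 0.464  -0.3577  0.1302] yaw 33.37 F [-4.1 -0.  -0.4] w 14.9 gf 55.5
  tool delta [  0.4  -1.7 -47.4] rows 1 each [  0.4  -1.7 -47.4]
```

>>> move_arm(moves=[[0,5,0,0,0],[0,5,0,0,0],[0,4,0,0,0],[0,3,0,0,0],[0,0,0,0,0]])

```text
time_s: 16.2
eef_pos: [0.4779, -0.3486, 0.1301]
tcp_rot: [3.009, 0.902, -0.002]
force: [-5.4, -3.4, -0.8]
grip_width: 0.0149
gripper_force: 55.4
```

Run:
```python
from h import *
i,k=knob();plan(k)
```

```text
knob px 1245 310.7 271.9 centre [ 0.4772 -0.3471  0.1775] frame mm [  1.9  54.9 158.9] tool mm [  0.2  -1.7 -47.4] rms 0.0005
t 16.25 p [ 0.4778 -0.3487  0.1301] yaw 33.36 F [-5.2 -3.2 -1. ] w 15.1 gf 55.4
  tool delta [  0.3  -1.7 -47.4] rows 1 each [  0.3  -1.7 -47.4]
```

>>> move_arm(moves=[[0,0,1.3,2.8,0],[0,0,1.3,2.8,0],[0,0,1.3,2.8,0],[0,0,0,0,0]])

```text
time_s: 16.65
eef_pos: [0.4798, -0.3518, 0.1223]
tcp_rot: [-3.009, -0.901, 0.002]
force: [-7.4, -0.7, 3.5]
grip_width: 0.0148
gripper_force: 56.3
```

Run:
```python
from h import *
i,k=knob();plan(k)
```

```text
knob px 1262 310.5 272.2 centre [ 0.4791 -0.3501  0.1698] frame mm [  1.9  54.9 150.5] tool mm [  0.2  -1.8 -47.5] rms 0.0005
t 16.7 p [ 0.4798 -0.3518  0.1223] yaw 33.35 F [-7.6 -0.2  3.8] w 14.8 gf 56.3
  tool delta [  0.3  -1.8 -47.5] rows 1 each [  0.3  -1.8 -47.5]
```

>>> move_arm(moves=[[0,0,0.3,0.7,0],[0,-3,0,0,0],[0,-2,0,0,0],[0,0,0,0,0]])

```text
time_s: 17.1
eef_pos: [0.4758, -0.3546, 0.1221]
tcp_rot: [-3.009, -0.901, 0.002]
force: [-8.0, 2.8, 7.7]
grip_width: 0.0147
gripper_force: 57.0
```

Run:
```python
from h import *
i,k=knob();plan(k)
```

```text
knob px 1251 310.5 272.3 centre [ 0.475  -0.3528  0.1698] frame mm [  2.   59.8 150.5] tool mm [  0.3  -1.9 -47.7] rms 0.0004
t 17.15 p [ 0.4758 -0.3545  0.1221] yaw 33.36 F [-9.6  2.8  8.4] w 15.1 gf 57.0
  tool delta [  0.2  -1.9 -47.7] rows 1 each [  0.2  -1.9 -47.7]
```

Travel is 21.5 mm and the bar is at the bottom of the notch. Releasing, retreating upward, then checking.

>>> move_arm(moves=[[30,0,0,0,0],[30,0,0,0,0],[30,0,0,0,0],[30,0,0,-20,0],[30,0,0,-40,0]])

```text
time_s: 17.65
eef_pos: [0.4757, -0.3533, 0.179]
tcp_rot: [-3.004, -0.9, 0.004]
force: [0.5, -0.4, -0.4]
grip_width: 0.0304
gripper_force: 0.0
```

>>> move_arm(moves=[[30,-15,0,-40,0],[30,-15,0,-20,0],[30,0,0,0,0],[30,0,0,0,0]])

```text
time_s: 18.05
eef_pos: [0.4515, -0.3707, 0.2404]
tcp_rot: [-3.009, -0.901, -0.0]
force: [0.6, -0.4, -0.2]
grip_width: 0.0295
gripper_force: 0.0
```

Run:
```python
from h import *
i,k=knob();i,d,L,Q=look();plan(k)
for lo in range(-40,44,10):
    m=(L[...,1]>lo)&(L[...,1]<lo+8)&(abs(L[...,0])<9)&(L[...,2]>60)&(L[...,2]<103);q=L[m]
    if len(q)>5: print(lo,m.sum(),np.percentile(q[:,2],97).round(1))
j,e=grab_frame("side");P=cloud("side",e);m=(P[...,2]>.1)&(P[...,2]<.13)&(abs(P[...,0]-.487)<.06)&(abs(P[...,1]-.053)<.06);print("painted",m.sum(),P[m].mean(0))
```

```text
knob px 447 310.5 155.1 centre [ 0.4748 -0.353   0.1698] frame mm [  2.   60.1 150.5] tool mm [29.1 -2.  70.6] rms 0.0005
y -34 -28 175 top z 97.9 x at top [-0.4  1.9  5.5]
y -28 -20 224 top z 98.3 x at top [-0.6  2.   5. ]
y -20 -13 192 top z 97.9 x at top [-0.4  2.1  5. ]
t 18.15 p [ 0.4516 -0.3702  0.2395] yaw 33.39 F [ 0.2  0.3 -0.6] w 30.2 gf 0.0
  tool delta [28.8 -1.4 69.7] rows 2 each [14.4 -0.7 34.8] 
-40 268 97.8
-30 222 97.8
-20 218 97.7
-10 218 97.7
0 209 97.9
10 198 97.6
20 168 97.3
30 133 95.1
40 125 92.1
painted 126 [0.48807859 0.05400123 0.10560703]
```

```bash
python3 -c "
from cell import ctrl
print(ctrl.finish_job())"
```

```text
the job is handed in; nothing more can be done
None
```

The white panel stands home on the holder's ledge, the bolt stays sunk in its notch over the panel's top edge with the gripper clear, and the job is handed in at about 18 s; the painted panel still stands in the rack, and I never went near the teal bottle.

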